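# Hold the scrap bin's lid open for the pail

## Robot

A 6-joint arm with a two-finger parallel gripper is mounted at the origin on the work surface. World frame = base frame: x ahead of the robot, y to its left, z up, the work surface at z = 0. Lengths are in m, angles in rad, forces in N, time in s.
With the tool pointing down it reaches from about 0.25 to 0.725 m from the base axis. Payload 4 kg.
Tool frame: the origin (TCP) lies at the very end of the fingers, on their centre line; the grasp point (between the pads) lies 19 mm behind it; z points along the fingers, y is the line along which they close (so a half turn about z gives the same grasp; the last joint's range is limited). The gripper opens to 85 mm and grips with 20 to 120 N. Pads are 22 mm wide; open, the fingers measure 114 mm over their backs; the gripper's body (76 mm by 85 mm) begins 54 mm behind the grasp point. The pads swing forward as they close: fully open they stand 13 mm farther back than shut.
Start: joints at [-1.286, 0.241, 0.005, 1.335, 0, 1.571], TCP at [0.14, -0.48, 0.231] pointing down, gripper open.
Joint ranges: [-2.72, 2.72], [-1.05, 1.87], [-1.09, 1.28], [-1.99, 2.15], [-1.42, 1.44], [-3.14, 3.14]. Speed limits (rad/s): [2.79, 2.79, 3.14, 3.14, 3.14, 3.14].

## Interface

Orientations are given as a 3x3 rotation matrix whose columns are the frame's x, y, z axes.
In Python, from bench import status, cams, robot, silhouettes, spot_point gives the robot as it stands. The module is installed in compiled form; this text tells all that it offers.
- The arm moves only by the tool servo_tool, never from a script. Its argument "commands" is a list of rows, each a list of 7 numbers: the shift along the tool's x, y, z in shares of 75 cm (1.0 is 75 cm), then the turn, a rotation vector about the tool's x, y, z in shares of 90 degrees (1.0 is 90 degrees), then the opening, from -1 (shut) to 1 (fully open). A call has 1 to 10 rows; each row is the pose to reach, as a shift and turn from the pose commanded when the call began, along the tool's axes at that moment; what a row does not reach only later rows make up. A row lasts 1/8 s, in which the tool goes at most 62.5 mm and 10.7 degrees, less where a joint would pass 70% of its speed; a pose out of reach is approached as far as the arm can. No shift or turn number may pass 1 either way. A call with a gripper value outside its range is refused whole. The fingers move at their own pace and stop on an object; "grip_force" is the grip in N (left out, the last holds). Time passes only in rows, so rows that repeat a pose let the fingers close. It gives the time, the measured TCP pose, the force, the opening and the grip force at its end, in the units of the state.
- status.read_state(): the state, without advancing time (a new reading comes with each control period).
- cams.snapshot(name): name is "scene" or "top" or "wrist"; returns the picture (384x512x3 uint8, blue, green, red); there is no depth.
- cams.camera_info(name): a dict with "camera_matrix" (3x3 intrinsics, pixels), "R" (3x3) and "t" (3): a world point X has camera coordinates R X + t. Camera axes: x right, y down, z forward; pixel columns grow to the right and rows downward; lengths in m; the calibration is good to about 2 mm. A picture is of the moment at which its call begins: read the wrist's pose just before it. camera_info takes no time and is no camera call; for the wrist camera it gives the pose at the moment of the call.
- robot.sign_off(): hands the job in; it is judged then, once.
Trained networks look in the newest picture that a camera, given by its name, has taken for a name from the list of things; names that differ only in an ending like _2 or _b are one class to them, and where a whole thing is asked for, a point or a joint stands for the part that bears it (a point fixed in the world has none). Each returns a list of dicts, best first, with "p" (0 to 1); they miss things now and then, are a little off and sometimes report something else, mostly with a low value. They report only what shows in the picture. A call takes as long as a camera call. They do not tell look-alikes from the thing itself.
- silhouettes(camera, target): "pixels" (384x512 bool, what is visible of it) and "location" ([column, row] in pixels, amid what is visible of it).
- spot_point(camera, target): "location" ([column, row] in pixels: a listed point, or the origin of a listed thing).
The state is a dict: "time": time; "joints": joint angles; "joint_velocities": joint speeds; "joint_efforts": joint torques, N m; "position": TCP position; "ee_rot": TCP orientation; "ft_force": force on the tool from outside, world axes, zero at the start; "torque": the same for the moment, N m; "finger_gap": finger opening in m; "finger_force": force on a finger pad.
Only numpy, scipy, OpenCV 4.12 (cv2) and the standard library are available. Lean on these libraries where they do the work, as an engineer would, in place of code of your own. Each camera call takes 0.05 s, during which the arm holds its last target. There are 200 camera calls.

## Task

Carry the small pail of metal offcuts by its handle onto the yellow round pad beside the red scrap bin, set it down there upright and centred without dropping it, and let go. Then raise the bin's self-closing lid by its yellow handle bar to 60 degrees and keep holding it there, so that a workmate can tip the pail in: the program finishes while still holding the lid open. Leave the tools, mug, jar and angle iron on the bench where they are.

Things in the scene. Friction and masses are not known exactly. Their poses are not given: they have to be found in the camera images.
- pail: Open round pail of bright metal with offcuts fixed in it, 108 mm across the rim, 88 mm across the foot, 95 mm high, 0.45 to 0.75 kg. Loose. It starts on the bench on one side (left or right), the bin on the other. Origin: centre of its underside; z up, y along its handle.
- pail_handle: The pail's rigid arched handle (does not swing; part of the pail), total height 169 mm above the pail's foot: a level black grip, 18 mm thick and 74 mm long, along the pail's y, between two thin wire legs. Origin as the pail's.
- pail_grip (a point): Middle of the black grip, on its axis, 160 mm above the pail's underside. Free room below it: the rim is 65 mm lower, offcuts lower still. Axes as the pail's.
- pad: Flat yellow disc, 130 mm across, 4 mm thick, fixed to the bench between the places of pail and bin. Origin: centre of its underside, on the bench (z = 0); its top is 4 mm higher.
- bin: Red sheet-steel scrap bin, fixed to the bench, 160 mm (x) by 200 mm (y) by 120 mm high, closed by the lid. Origin: centre of its underside. Its -x is the front, towards the robot, turned by up to 0.25 rad; its y is parallel to the hinge.
- lid (a joint): Angle of the red lid: 0 shut (level), grows as the front edge rises; 60 degrees = 1.047 rad; stop at 1.4 rad. The lid is 164 by 208 mm, 5 mm thick. A spring and its weight shut it from any angle at once when let go: it takes 3 to 5 N at the handle bar, square to the lid.
- lid_hinge (a point): Middle of the hinge axis, on the far (+x) top edge of the bin, 80 mm behind the bin's origin and 120 mm above the bench. The axis is parallel to the bin's y. This frame turns with the lid.
- lid_handle: The lid's handle: round yellow bar, 12 mm thick, 120 mm long, parallel to the hinge, between two steel arms that stand out from the lid's front edge in the lid's plane. A sleeve: it rolls freely. Origin: middle of the bar, on its axis: 220 mm from the hinge axis, 60 mm off the lid's edge (52 mm free gap for a finger), 124 mm high when shut.
- mug: Blue mug, 76 mm across, 85 mm high; loose bystander behind the pad. Origin: centre of its underside.
- jar: Amber jar with black cap, 64 mm across, 90 mm high; loose bystander behind the pad. Origin: centre of its underside.
- wrench: Steel wrench, 170 mm long, lying across in front of the pad; loose bystander.
- hammer: Hammer, 260 mm long, lying at the far left; loose bystander.
- angle_iron: Steel angle, 150 mm long, 50 mm wide and high, lying at the far right; loose bystander.
Not all that is in view belongs to the job. Of the things that look like the pail, the middle-sized one is meant.

How it is judged:
On the way, in this order (a step that is already met when the one before it is completed fails the run):
1. the pail is carried by its handle, its foot more than 20 mm above the bench (height (world z) of pail above 0.02 m and contact force between pail_handle and the fingers above 0.5 N), for 0.2 s.
2. the pail stands upright on the pad, its centre within 25 mm of the pad's, and is let go (horizontal distance between pail and pad below 0.025 m and height (world z) of pail below 0.012 m and angle between pail's own z axis and vertical below 0.1 rad and linear speed of pail below 0.05 m/s and contact force between pail and the fingers below 0.1 N), for 0.3 s.
3. the lid is held by its handle bar at 55 to 65 degrees (value of joint lid between 0.96 and 1.134 rad and contact force between lid_handle and the fingers above 1 N), for 0.3 s.
At the end, for the whole second after the job is handed in: The fingers still hold the lid by its handle bar (over 1 N) at 60 degrees, 5 either way (0.96 to 1.134 rad), still (under 0.1 rad/s); the pail, clear of the bin, stands at rest and released on the pad, upright within 0.1 rad, its centre within 25 mm of the pad's (all of step 2 and all of step 3 and velocity of joint lid between -0.1 and 0.1 rad/s and contact force between bin and pail below 0.2 N); the arm keeps its last pose, push and grip.
It fails at once if the mug, jar, wrench, hammer or angle iron is moved by more than 30 mm (distance of any of mug, jar, wrench, hammer, angle_iron from where it was at the start of the episode above 0.03 m).
It fails at once if the pail is tipped by more than 0.6 rad (angle between pail's own z axis and vertical above 0.6 rad).
It fails at once if the pail is dropped: it falls freely (over 0.25 m/s, untouched by the fingers) more than 25 mm above the bench (height (world z) of pail above 0.025 m and linear speed of pail above 0.25 m/s and contact force between pail and the fingers below 0.05 N).
It also fails if it takes over 56 s, if anything falls off the work surface, if the arm or the gripper's body presses on something with over 40 N, if the wrist force passes 120 N, or if a joint passes its speed limit or range.

## Working session

There is one attempt and no reset: what is moved stays moved. The work goes in short steps, Python scripts to look and compute and a tool call to move; the robot and the scene stay as the last step left them, time stands still between calls to the robot, and variables do not carry over. Pictures are saved under pics/ and viewed, at most 10 in all, crops included, and the job is handed in when it is done.

Besides the shell and the picture viewer there is one more tool, called after ">>>" as name(argument=value, ...), one argument or row to a line, values as JSON. servo_tool: Moves the arm, as the interface text tells. Its arguments: {"type":"object","properties":{"commands":{"type":"array","items":{"type":"array","items":{"type":"number"}}},"grip_force":{"type":"number"}},"required":["commands"]}

```bash
mkdir -p pics
cat > h.py <<'E'
import numpy as np, cv2
from bench import status, cams, robot, silhouettes, spot_point
def cam(n):
    i=cams.camera_info(n); return np.array(i["camera_matrix"]),np.array(i["R"]),np.array(i["t"])
def ray(c,p):
    K,R,t=c; d=R.T@np.linalg.solve(K,[p[0],p[1],1.]); return -R.T@t,d/np.linalg.norm(d)
def tri(obs):
    A=np.zeros((3,3));b=np.zeros(3);L=[ray(c,p) for c,p in obs]
    for o,d in L:
        M=np.eye(3)-np.outer(d,d);A+=M;b+=M@o
    X=np.linalg.solve(A,b); return X,[round(1e3*np.linalg.norm((np.eye(3)-np.outer(d,d))@(X-o)),1) for o,d in L]
def onz(c,p,z):
    o,d=ray(c,p); return o+d*(z-o[2])/d[2]
def proj(c,X):
    K,R,t=c; q=K@(R@np.asarray(X)+t); return q[:2]/q[2]
E
python3 - <<'E'
from h import *
np.set_printoptions(precision=3,suppress=True)
C={}
for n in("scene","top"):
    im=cams.snapshot(n);cv2.imwrite(f"pics/{n}0.png",im);C[n]=cam(n)
    print(n,"campos",-C[n][1].T@C[n][2])
    for t in("pail_grip","pail","pad","bin","lid_hinge","lid_handle","mug","jar"):
        print(t,[(np.round(d["location"]).tolist(),round(float(d["p"]),2)) for d in spot_point(n,t)][:4])
s=status.read_state();print(s["time"],s["position"],s["ee_rot"],s["finger_gap"])
E
```

```text
scene campos [ 1.545 -0.387  1.284]
pail_grip [([159.0, 164.0], 0.88), ([170.0, 214.0], 0.74), ([204.0, 253.0], 0.6), ([344.0, 175.0], 0.48)]
pail [([203.0, 277.0], 0.85), ([178.0, 246.0], 0.66), ([172.0, 205.0], 0.62)]
pad [([255.0, 208.0], 0.64)]
bin [([338.0, 184.0], 0.61)]
lid_hinge [([344.0, 177.0], 0.95)]
lid_handle [([326.0, 135.0], 0.43)]
mug [([273.0, 252.0], 0.72)]
jar [([306.0, 246.0], 0.58)]
top campos [ 0.387 -0.     1.422]
pail_grip [([349.0, 242.0], 0.82), ([345.0, 184.0], 0.71), ([329.0, 137.0], 0.43), ([145.0, 243.0], 0.18)]
pail [([338.0, 242.0], 0.87), ([334.0, 189.0], 0.79), ([323.0, 149.0], 0.57), ([260.0, 148.0], 0.44)]
pad [([253.0, 206.0], 0.77)]
bin [([158.0, 204.0], 0.6)]
lid_hinge [([156.0, 176.0], 0.62)]
lid_handle [([142.0, 239.0], 0.54)]
mug [([259.0, 148.0], 0.82)]
jar [([232.0, 145.0], 0.7)]
0.9 [ 0.14  -0.48   0.231] [[ 0.96   0.281  0.   ]
 [ 0.281 -0.96  -0.   ]
 [ 0.     0.    -1.   ]] 0.08548707958226065
```

View pics/scene0.png

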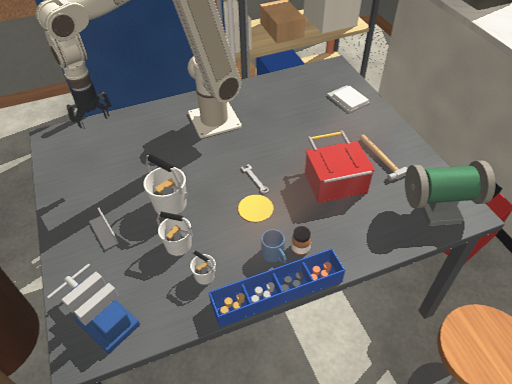

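View pics/top0.png

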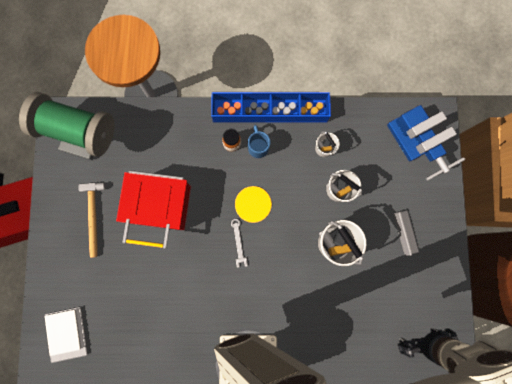

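Run:
```python
from h import *
np.set_printoptions(precision=3,suppress=True)
S,T=cam("scene"),cam("top")
for n,a,b in [("grip near",(159,164),(349,242)),("grip mid",(170,214),(345,184)),("grip far",(204,253),(329,137)),("pad",(255,208),(253,206)),
 ("pail far",(203,277),(323,149)),("pail mid",(178,246),(334,189)),("pail near",(172,205),(338,242)),
 ("hinge",(344,177),(156,176)),("bar",(326,135),(142,239)),("bin",(338,184),(158,204)),("mug",(273,252),(259,148)),("jar",(306,246),(232,145))]:
    print(n,*tri([(S,a),(T,b)]))
```

```text
grip near [ 0.407 -0.308  0.211] [np.float64(0.6), np.float64(0.6)]
grip mid [ 0.591 -0.32   0.158] [np.float64(5.6), np.float64(5.6)]
grip far [ 0.756 -0.269  0.134] [np.float64(3.8), np.float64(3.8)]
pad [ 0.54  -0.018 -0.006] [np.float64(3.1), np.float64(3.1)]
pail far [ 0.75  -0.281 -0.008] [np.float64(1.1), np.float64(1.1)]
pail mid [ 0.6   -0.321 -0.009] [np.float64(5.4), np.float64(5.4)]
pail near [ 0.413 -0.31   0.005] [np.float64(11.5), np.float64(11.5)]
hinge [0.625 0.299 0.118] [np.float64(3.5), np.float64(3.5)]
bar [0.417 0.333 0.136] [np.float64(3.5), np.float64(3.5)]
bin [ 0.548  0.325 -0.009] [np.float64(4.0), np.float64(4.0)]
mug [ 0.752 -0.038  0.005] [np.float64(5.5), np.float64(5.5)]
jar [0.768 0.069 0.002] [np.float64(14.4), np.float64(14.4)]
```

The scene picture shows three pails: large at (165,190), middle at (175,235) and small at (203,268). The pad is at (256,208), the bin at (338,172) and the lid bar at (326,135). The top picture agrees, with the middle pail at (345,185) and its grip at z≈0.158, as expected for the 160 mm handle. I'll move above it for a close look.

The manual's scale: shifts go in shares of 75 cm and turns go in shares of 90 degrees. Converting my numbers, 0.43 m / 0.75 = 0.5733, -0.14 m / 0.75 = -0.1867.

>>> servo_tool(
  commands=[
    [0, 0, -0.08, 0, 0, 0, 1],
    [0, 0, -0.16, 0, 0, 0, 1],
    [0.0667, 0, -0.1867, 0, 0, 0, 1],
    [0.1467, -0.0133, -0.1867, 0, 0, 0, 1],
    [0.2267, -0.0133, -0.1867, 0, 0, 0, 1],
    [0.3067, -0.0133, -0.1867, 0, 0, 0, 1],
    [0.3867, -0.0267, -0.1867, 0, 0, 0, 1],
    [0.4667, -0.0267, -0.1867, 0, 0, 0, 1],
    [0.5333, -0.0333, -0.1867, 0, 0, 0, 1],
    [0.5733, -0.036, -0.1867, 0, 0, 0, 1],
  ],
)

```text
time: 2.15
position: [0.5479, -0.3315, 0.3704]
ee_rot: [[0.959, 0.283, -0.001], [0.283, -0.959, 0.001], [-0.0, -0.001, -1.0]]
ft_force: [-0.5, -1.9, 0.6]
finger_gap: 0.0857
finger_force: 0.0
```

```bash
cat > look.py <<'E'
import sys
from h import *
np.set_printoptions(precision=3,suppress=True)
c=cam("wrist");im=cams.snapshot("wrist");cv2.imwrite(f"pics/{sys.argv[1]}.png",im)
s=status.read_state();print(s["time"],s["position"],"\n",s["ee_rot"],s["finger_gap"],s["ft_force"]);print("cam",-c[1].T@c[2],c[1][2])
for t in sys.argv[2:]:
    n,z=t.split("@")
    for d in spot_point("wrist",n)[:4]: print(n,np.round(d["location"]),round(float(d["p"]),2),onz(c,d["location"],float(z)))
np.savez(sys.argv[1]+".npz",K=c[0],R=c[1],t=c[2])
E
python3 look.py w1 pail_grip@.16 pail@0 pad@.0
```

```text
2.2 [ 0.55  -0.33   0.369] 
 [[ 0.958  0.286 -0.   ]
 [ 0.286 -0.958  0.003]
 [ 0.001 -0.003 -1.   ]] 0.08544470398568292 [-2.116  2.167 -1.988]
cam [ 0.624 -0.31   0.512] [-0.291 -0.084 -0.953]
pail_grip [205. 273.] 0.83 [ 0.368 -0.306  0.16 ]
pail_grip [259. 127.] 0.8 [ 0.599 -0.322  0.16 ]
pail [259.  21.] 0.88 [ 0.754 -0.278  0.   ]
pail [260. 121.] 0.72 [ 0.599 -0.327  0.   ]
pail [224. 211.] 0.59 [ 0.406 -0.306  0.   ]
pad [ 87. 100.] 0.97 [ 0.546 -0.016  0.   ]
```

View pics/w1.png

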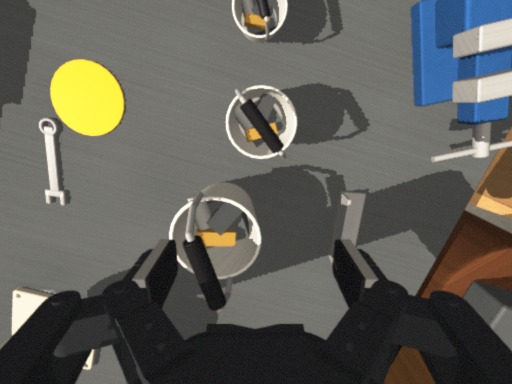

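Run:
```python
from h import *
np.set_printoptions(precision=3,suppress=True)
S,T=cam("scene"),cam("top");f=np.load("w1.npz");W=(f["K"],f["R"],f["t"])
print("grip",*tri([(S,(170,214)),(T,(345,184)),(W,(259,127))]))
# black grip pixels near mid pail: main axis on plane z=.16
for n,c,ctr,p in (("wrist",W,(259,127),"w1"),("top",T,(345,184),"top0")):
    im=cv2.imread(f"pics/{p}.png")
    for d in silhouettes(n,"pail_handle")[:4]:
        m=d["pixels"]; 
        ys,xs=np.nonzero(m&(im.max(2)<60))
        if len(xs)<8: continue
        P=np.array([onz(c,(x,y),.16) for x,y in zip(xs,ys)])[:,:2]
        w,v=np.linalg.eigh(np.cov(P.T));a=v[:,1]
        q=(P-P.mean(0))@a
        print(n,d["location"],round(float(d["p"]),2),len(xs),"mean",P.mean(0),"mid",P.mean(0)+a*(q.min()+q.max())/2,"ang",np.degrees(np.arctan2(a[1],a[0])),"len",np.ptp(q),"wid",np.sqrt(w[0]*12))
```

```text
grip [ 0.595 -0.321  0.16 ] [np.float64(5.9), np.float64(6.6), np.float64(4.9)]
wrist [203.3, 270.0] 0.8 1397 mean [ 0.366 -0.306] mid [ 0.365 -0.307] ang -147.82651850141542 len 0.13276837609478076 wid 0.030092866024817554
wrist [267.6, 13.6] 0.73 104 mean [ 0.728 -0.29 ] mid [ 0.728 -0.289] ang 48.70406834254702 len 0.020289702752896537 wid 0.01171442911672143
wrist [260.1, 126.5] 0.56 726 mean [ 0.602 -0.325] mid [ 0.601 -0.326] ang 52.87132364277632 len 0.0731229815713717 wid 0.015968316274167532
top [348.4, 242.5] 0.69 246 mean [ 0.41  -0.322] mid [ 0.409 -0.322] ang -147.05308595766687 len 0.10434156004496077 wid 0.024456012532989426
top [330.2, 140.9] 0.57 39 mean [ 0.735 -0.272] mid [ 0.739 -0.27 ] ang -153.4472830722964 len 0.04720012244085639 wid 0.011643238658127678
top [348.6, 182.1] 0.43 104 mean [ 0.599 -0.326] mid [ 0.599 -0.327] ang 54.298909944553436 len 0.07033564004804702 wid 0.015909409872799273
```

In the wrist picture, the middle pail is at (262,122) and its black grip runs from (243,103) to (280,150). That puts the grip at about (0.600,-0.326,0.160) with its axis at about 53°. Its measured length of 73 mm matches. I'll turn the tool and descend partway.

Scaled: 0.13 m / 0.75 = 0.1733, 0.053 m / 0.75 = 0.0707, -37 degrees / 90 = -0.4111.

>>> servo_tool(
  commands=[
    [0.0267, 0.004, 0, 0, 0, -0.1111, 1],
    [0.0533, 0.008, 0, 0, 0, -0.2222, 1],
    [0.0707, 0.012, 0.04, 0, 0, -0.3333, 1],
    [0.0707, 0.012, 0.1067, 0, 0, -0.4111, 1],
    [0.0707, 0.012, 0.1733, 0, 0, -0.4111, 1],
    [0.0707, 0.012, 0.1733, 0, 0, -0.4111, 1],
  ],
)

```text
time: 3.2
position: [0.5939, -0.3258, 0.2355]
ee_rot: [[0.599, 0.801, -0.013], [0.801, -0.599, 0.007], [-0.002, -0.014, -1.0]]
ft_force: [-0.5, -0.2, 0.3]
finger_gap: 0.0853
finger_force: 0.0
```

```bash
python3 look.py w2 pail_grip@.16 pad@.0
python3 - <<'E'
from h import *
np.set_printoptions(precision=3,suppress=True)
f=np.load("w2.npz");W=(f["K"],f["R"],f["t"]);im=cv2.imread("pics/w2.png")
for d in silhouettes("wrist","pail_handle")[:3]:
    ys,xs=np.nonzero(d["pixels"]&(im.max(2)<60))
    if len(xs)<8: continue
    P=np.array([onz(W,(x,y),.16) for x,y in zip(xs,ys)])[:,:2]
    w,v=np.linalg.eigh(np.cov(P.T));a=v[:,1];q=(P-P.mean(0))@a
    print(d["location"],len(xs),P.mean(0)+a*(q.min()+q.max())/2,np.degrees(np.arctan2(a[1],a[0])),np.ptp(q))
E
```

```text
3.25 [ 0.597 -0.327  0.24 ] 
 [[ 0.599  0.801 -0.004]
 [ 0.801 -0.599  0.002]
 [-0.001 -0.005 -1.   ]] 0.08514161752331956 [ 0.119 -0.303  1.121]
cam [ 0.644 -0.265  0.377] [-0.193 -0.235 -0.953]
pail_grip [370.  36.] 0.97 [ 0.735 -0.275  0.16 ]
pail_grip [260. 194.] 0.87 [ 0.601 -0.323  0.16 ]
[259.0, 189.3] 1653 [ 0.6   -0.326] 52.82449599565557 0.07757116555633847
[75.9, 260.8] 316 [ 0.375 -0.282] 168.28323953022036 0.0516645950342154
[373.1, 37.3] 679 [ 0.736 -0.275] -148.3282615638833 0.04676990187616756
```

View pics/w2.png

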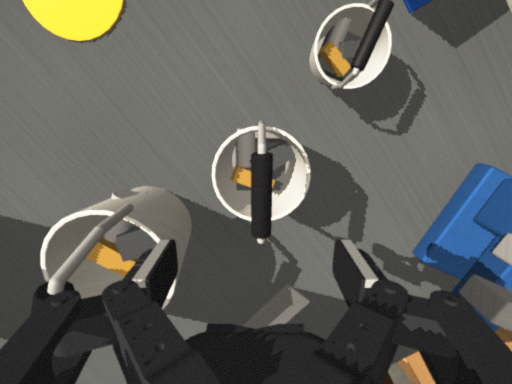

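The picture shows the middle pail's grip vertical at (261,193), between the fingers and lined up with them. The other pails are clear of the fingers. I'll descend and grasp.

Scaled: 0.1 m / 0.75 = 0.1333, 0.003 m / 0.75 = 0.004.

>>> servo_tool(
  commands=[
    [0.004, 0.0013, 0.0533, 0, 0, 0, 1],
    [0.004, 0.0013, 0.1067, 0, 0, 0, 1],
    [0.004, 0.0013, 0.1333, 0, 0, 0, 1],
    [0.004, 0.0013, 0.1333, 0, 0, 0, 1],
    [0.004, 0.0013, 0.1333, 0, 0, 0, -1],
    [0.004, 0.0013, 0.1333, 0, 0, 0, -1],
    [0.004, 0.0013, 0.1333, 0, 0, 0, -1],
    [0.004, 0.0013, 0.1333, 0, 0, 0, -1],
    [0.004, 0.0013, 0.1333, 0, 0, 0, -1],
  ],
  grip_force=60,
)

```text
time: 4.53
position: [0.6015, -0.325, 0.1422]
ee_rot: [[0.597, 0.802, 0.0], [0.802, -0.597, -0.0], [0.0, 0.0, -1.0]]
ft_force: [-1.9, 0.7, 3.8]
finger_gap: 0.0163
finger_force: 58.4
```

Scaled: -0.08 m / 0.75 = -0.1067, -0.06 m / 0.75 = -0.08.

>>> servo_tool(
  commands=[
    [0, 0, -0.0133, 0, 0, 0, -1],
    [0, 0, -0.04, 0, 0, 0, -1],
    [0, 0, -0.08, 0, 0, 0, -1],
    [0, 0, -0.1067, 0, 0, 0, -1],
    [0, 0, -0.1067, 0, 0, 0, -1],
    [0, 0, -0.1067, 0, 0, 0, -1],
  ],
)

```text
time: 5.28
position: [0.6009, -0.3247, 0.2192]
ee_rot: [[0.597, 0.802, -0.003], [0.802, -0.597, 0.002], [-0.001, -0.003, -1.0]]
ft_force: [0.0, -0.6, -6.6]
finger_gap: 0.0158
finger_force: 58.8
```

Run:
```python
from h import *
np.set_printoptions(precision=3,suppress=True)
def yel(p,c,z,box):
    im=cv2.imread(f"pics/{p}.png") if isinstance(p,str) else p
    h=cv2.inRange(cv2.cvtColor(im,cv2.COLOR_BGR2HSV),(24,150,80),(34,255,255))
    x0,x1,y0,y1=box;m=np.zeros_like(h);m[y0:y1,x0:x1]=h[y0:y1,x0:x1]
    cn=max(cv2.findContours(m,cv2.RETR_EXTERNAL,cv2.CHAIN_APPROX_NONE)[0],key=cv2.contourArea)[:,0]
    P=np.array([onz(c,q,z) for q in cn])[:,:2]
    A=np.c_[2*P,np.ones(len(P))];s=np.linalg.lstsq(A,(P**2).sum(1),rcond=None)[0];r=np.sqrt(s[2]+s[0]**2+s[1]**2)
    return s[:2],2*r
S,T=cam("scene"),cam("top");f=np.load("w1.npz");W=(f["K"],f["R"],f["t"])
print(yel("top0",T,.004,(225,285,175,235)),yel("scene0",S,.004,(225,285,185,230)),yel("w1",W,.004,(40,140,50,140)))
for n in("scene","top","wrist"):
    im=cams.snapshot(n);cv2.imwrite(f"pics/l_{n}.png",im)
s=status.read_state();print(s["time"],s["position"],s["ft_force"],s["torque"],s["finger_gap"],s["finger_force"])
a=cv2.resize(cv2.imread("pics/l_scene.png")[100:300,60:360],(600,400));cv2.imwrite("pics/l1.png",a)
```

```text
(array([ 0.546, -0.019]), np.float64(0.12408084239829224)) (array([ 0.174, -0.017]), np.float64(0.8425064763350724)) (array([ 0.549, -0.017]), np.float64(0.12676821966508245))
5.425 [ 0.601 -0.325  0.219] [ 0.378  0.357 -6.936] [ 0.014 -0.013  0.025] 0.01577505066407782 58.839316964149475
```

View pics/l1.png

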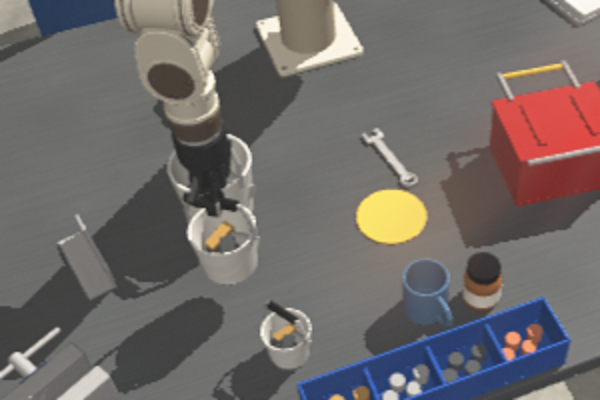

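The crop shows the middle pail lifted and upright at (225,240), with the pad free at (392,216). Pad centre is (0.547,-0.018). I'll carry the pail over.

Scaled: -0.227 m / 0.75 = -0.3027, 0.214 m / 0.75 = 0.2853.

>>> servo_tool(
  commands=[
    [0.0133, -0.0133, 0, 0, 0, 0, -1],
    [0.04, -0.0427, 0, 0, 0, 0, -1],
    [0.08, -0.0853, 0, 0, 0, 0, -1],
    [0.12, -0.1267, 0, 0, 0, 0, -1],
    [0.16, -0.1693, 0, 0, 0, 0, -1],
    [0.2, -0.212, 0, 0, 0, 0, -1],
    [0.24, -0.2547, 0, 0, 0, 0, -1],
    [0.2667, -0.2827, 0, 0, 0, 0, -1],
    [0.2853, -0.3027, 0, 0, 0, 0, -1],
    [0.2853, -0.3027, 0, 0, 0, 0, -1],
  ],
)

```text
time: 6.68
position: [0.5469, -0.016, 0.2215]
ee_rot: [[0.595, 0.804, 0.0], [0.804, -0.595, 0.001], [0.001, -0.0, -1.0]]
ft_force: [0.6, -0.4, -6.3]
finger_gap: 0.0161
finger_force: 58.9
```

Run:
```python
from h import *
np.set_printoptions(precision=3,suppress=True)
s=status.read_state();print(s["time"],s["position"],s["ft_force"],s["finger_gap"])
C={};L={}
for n in("scene","top"):
    im=cams.snapshot(n);cv2.imwrite(f"pics/m_{n}.png",im);C[n]=cam(n)
    L[n]=[(d["location"],round(float(d["p"]),2)) for d in spot_point(n,"pail")]
    print(n,L[n],proj(C[n],[.547,-.018,.079]))
a=[cv2.resize(cv2.imread(f"pics/m_{n}.png")[y:y+180,x:x+180],(400,400)) for n,x,y in(("scene",170,110),("top",165,120))]
cv2.imwrite("pics/m1.png",np.hstack(a))
```

```text
6.675 [ 0.547 -0.016  0.222] [ 0.559 -0.435 -6.311] 0.016108442595237787
scene [([255.1, 193.7], 0.95), ([171.1, 205.9], 0.72), ([200.8, 279.3], 0.61)] [254.469 194.113]
top [([326.8, 145.2], 0.59), ([337.5, 241.4], 0.56)] [252.436 201.047]
```

View pics/m1.png

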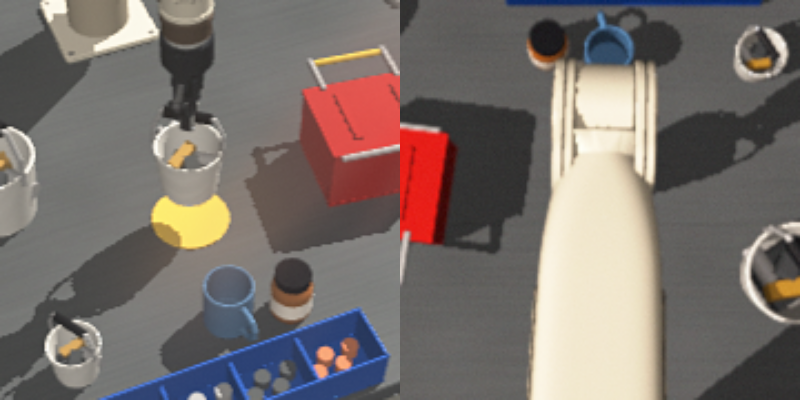

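The pail hangs upright over the pad in the left half (scene at (190,165), pad at (190,217)). Its measured foot, (255,194) in the full picture, fits the aim point. I'll lower it gently and let go.

Scaled: 0.077 m / 0.75 = 0.1027, 0.076 m / 0.75 = 0.1013.

>>> servo_tool(
  commands=[
    [0, 0.0013, 0.0267, 0, 0, 0, -1],
    [0, 0.0013, 0.06, 0, 0, 0, -1],
    [0, 0.0013, 0.0827, 0, 0, 0, -1],
    [0, 0.0013, 0.0933, 0, 0, 0, -1],
    [0, 0.0013, 0.0987, 0, 0, 0, -1],
    [0, 0.0013, 0.1013, 0, 0, 0, -1],
    [0, 0.0013, 0.1027, 0, 0, 0, -1],
    [0, 0.0013, 0.1027, 0, 0, 0, -1],
  ],
)

```text
time: 7.88
position: [0.549, -0.0184, 0.1462]
ee_rot: [[0.597, 0.802, 0.003], [0.802, -0.597, -0.0], [0.002, 0.002, -1.0]]
ft_force: [-3.6, -0.0, 5.3]
finger_gap: 0.0159
finger_force: 59.9
```

Scaled: -0.2 m / 0.75 = -0.2667, -0.14 m / 0.75 = -0.1867.

>>> servo_tool(
  commands=[
    [0, 0, -0.0013, 0, 0, 0, -1],
    [0, 0, -0.0013, 0, 0, 0, 0.2],
    [0, 0, -0.0013, 0, 0, 0, 1],
    [0, 0, -0.0013, 0, 0, 0, 1],
    [0, 0, -0.0013, 0, 0, 0, 1],
    [0, 0, -0.04, 0, 0, 0, 1],
    [0, 0, -0.1067, 0, 0, 0, 1],
    [0, 0, -0.1867, 0, 0, 0, 1],
    [0, 0, -0.2667, 0, 0, 0, 1],
  ],
)

```text
time: 9.0
position: [0.5479, -0.0184, 0.3461]
ee_rot: [[0.597, 0.802, 0.0], [0.802, -0.597, -0.0], [0.0, 0.0, -1.0]]
ft_force: [1.4, -0.4, 0.4]
finger_gap: 0.0852
finger_force: 0.0
```

```bash
python3 look.py w3 pail@0 pail@.004 pail_grip@.164
python3 - <<'E'
from h import *
np.set_printoptions(precision=3,suppress=True)
im=cams.snapshot("scene");cv2.imwrite("pics/s3.png",im);S=cam("scene")
for n in("pail","pail_grip"): print(n,[(np.round(d["location"],1),round(float(d["p"]),2)) for d in spot_point("scene",n)][:4])
print(proj(S,[.547,-.018,.004]),proj(S,[.547,-.018,.164]))
cv2.imwrite("pics/r3.png",np.hstack([cv2.resize(im[110:290,170:350],(400,400)),cv2.resize(cv2.imread("pics/w3.png"),(400,400))]))
E
```

```text
9.05 [ 0.55  -0.019  0.355] 
 [[ 0.597  0.802  0.015]
 [ 0.802 -0.597 -0.001]
 [ 0.008  0.012 -1.   ]] 0.08545364474969994 [ 1.343 -0.16   6.507]
cam [0.596 0.044 0.488] [-0.181 -0.242 -0.953]
pail [420. 194.] 0.92 [ 0.752 -0.274  0.   ]
pail [253. 154.] 0.86 [ 0.542 -0.022  0.   ]
pail [286. 293.] 0.69 [ 0.417 -0.308  0.   ]
pail [420. 194.] 0.92 [ 0.75  -0.272  0.004]
pail [253. 154.] 0.86 [ 0.543 -0.021  0.004]
pail [286. 293.] 0.69 [ 0.418 -0.305  0.004]
pail_grip [466. 220.] 0.82 [ 0.733 -0.236  0.164]
pail_grip [255. 170.] 0.73 [ 0.55  -0.018  0.164]
pail [(array([254.6, 208. ]), 0.84), (array([171.4, 206.5]), 0.72), (array([204.3, 280. ]), 0.6)]
pail_grip [(array([249.7, 180.3]), 0.71), (array([159.1, 163.9]), 0.64), (array([203.8, 256. ]), 0.45)]
[254.824 207.541] [254.036 177.719]
```

View pics/r3.png

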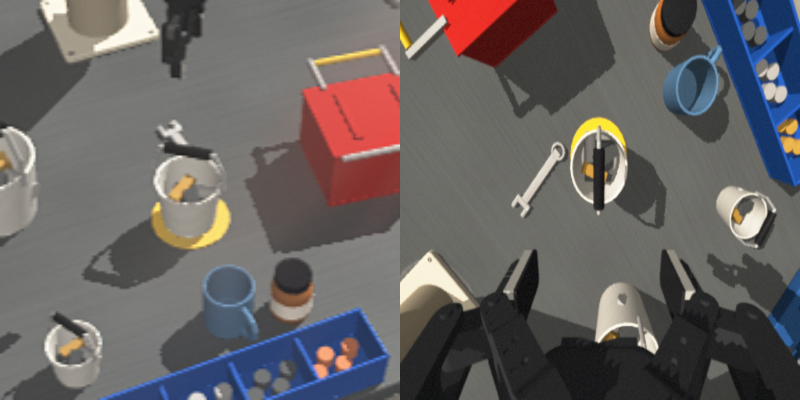

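The pail stands upright and released on the pad, at (190,195) in the scene half and about 4 mm off centre. The lid's bar is clear at (345,57). I'll measure the bar from the pictures and move above it.

Scaled: -0.317 m / 0.75 = -0.4227, 0.133 m / 0.75 = 0.1773, -27 degrees / 90 = -0.3.

>>> servo_tool(
  commands=[
    [0.032, -0.0493, 0, 0, 0, -0.0556, 0.2],
    [0.0667, -0.104, 0, 0, 0, -0.1111, 0.2],
    [0.104, -0.1627, 0, 0, 0, -0.1667, 0.2],
    [0.1413, -0.22, 0, 0, 0, -0.2222, 0.2],
    [0.1773, -0.2773, 0, 0, 0, -0.2778, 0.2],
    [0.2133, -0.3333, 0, 0, 0, -0.3, 0.2],
    [0.2467, -0.384, 0, 0, 0, -0.3, 0.2],
    [0.272, -0.4227, 0, 0, 0, -0.3, 0.2],
    [0.272, -0.4227, 0.04, 0, 0, -0.3, 0.2],
    [0.272, -0.4227, 0.0533, 0, 0, -0.3, 0.2],
  ],
)

```text
time: 10.6
position: [0.4142, 0.3339, 0.3008]
ee_rot: [[0.167, 0.986, -0.005], [0.986, -0.167, -0.004], [-0.005, -0.004, -1.0]]
ft_force: [-0.7, -0.8, 0.3]
finger_gap: 0.0512
finger_force: 0.0
```

```bash
python3 look.py w4 lid_handle@.124 lid_hinge@.12
python3 - <<'E'
from h import *
np.set_printoptions(precision=3,suppress=True)
f=np.load("w4.npz");W=(f["K"],f["R"],f["t"])
def bar(p,c,box):
    im=cv2.imread(f"pics/{p}.png");h=cv2.inRange(cv2.cvtColor(im,cv2.COLOR_BGR2HSV),(20,130,70),(36,255,255))
    x0,x1,y0,y1=box;m=np.zeros_like(h);m[y0:y1,x0:x1]=h[y0:y1,x0:x1]
    ys,xs=np.nonzero(m);P=np.c_[xs,ys].astype(float)
    (cx,cy),(w,l),a=cv2.minAreaRect(P.astype(np.float32));B=cv2.boxPoints(((cx,cy),(w,l),a))
    e=sorted([((B[i]+B[(i+1)%4])/2,np.linalg.norm(B[i]-B[(i+1)%4])) for i in range(4)],key=lambda t:t[1])[:2]
    e=[t[0] for t in e];e.sort(key=lambda q:onz(c,q,.124)[1]);print(p,len(xs),e,[onz(c,q,.124) for q in e]);return e
T,S=cam("top"),cam("scene")
t=bar("top0",T,(115,180,230,252));s=bar("scene0",S,(300,350,125,145))
w=bar("w4",W,(0,512,0,384))
for i in(0,1): print(tri([(T,t[i]),(S,s[i])]),tri([(T,t[i]),(S,s[i]),(W,w[i])]))
print(status.read_state()["joints"])
E
```

```text
10.65 [0.414 0.333 0.3  ] 
 [[ 0.168  0.986 -0.006]
 [ 0.986 -0.168 -0.005]
 [-0.005 -0.005 -1.   ]] 0.051248041449426435 [-0.473 -0.027 -0.624]
cam [0.43  0.411 0.442] [-0.056 -0.302 -0.952]
lid_handle [248. 169.] 0.95 [0.407 0.339 0.124]
lid_handle [276. 300.] 0.38 [0.414 0.143 0.124]
lid_hinge [433. 164.] 0.6 [0.63  0.306 0.12 ]
top0 141 [array([162.07 , 245.476], dtype=float32), array([125.913, 240.655], dtype=float32)] [array([0.398, 0.274, 0.124]), array([0.413, 0.391, 0.124])]
scene0 60 [array([311.962, 137.808], dtype=float32), array([340.038, 132.192], dtype=float32)] [array([0.399, 0.279, 0.124]), array([0.411, 0.395, 0.124])]
w4 962 [array([338.409, 356.915], dtype=float32), array([229.04, 127.66], dtype=float32)] [array([0.494, 0.021, 0.124]), array([0.395, 0.39 , 0.124])]
(array([0.398, 0.277, 0.124]), [np.float64(2.6), np.float64(2.6)]) (array([0.448, 0.228, 0.244]), [np.float64(55.2), np.float64(49.7), np.float64(40.7)])
(array([0.414, 0.392, 0.127]), [np.float64(1.3), np.float64(1.3)]) (array([0.406, 0.392, 0.123]), [np.float64(7.5), np.float64(5.2), np.float64(11.5)])
[ 0.677  0.293  0.261  1.541 -0.     2.417]
```

View pics/w4.png

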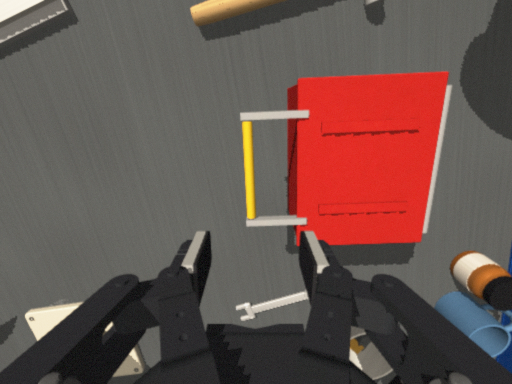

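In the wrist picture, the yellow bar runs from (246,122) to (251,218). The bar middle is about (0.407,0.336,0.125), as the text says it should be. The fingers straddle it after a 7 mm shift. I'll descend and grip.

Scaled: 0.195 m / 0.75 = 0.26, -0.007 m / 0.75 = -0.0093, -1 degrees / 90 = -0.0111.

>>> servo_tool(
  commands=[
    [0.0013, -0.0093, 0.0667, 0, 0, -0.0111, 0.2],
    [0.0013, -0.0093, 0.1333, 0, 0, -0.0111, 0.2],
    [0.0013, -0.0093, 0.2, 0, 0, -0.0111, 0.2],
    [0.0013, -0.0093, 0.24, 0, 0, -0.0111, 0.2],
    [0.0013, -0.0093, 0.26, 0, 0, -0.0111, 0.2],
    [0.0013, -0.0093, 0.26, 0, 0, -0.0111, 0.2],
    [0.0013, -0.0093, 0.26, 0, 0, -0.0111, -1],
    [0.0013, -0.0093, 0.26, 0, 0, -0.0111, -1],
    [0.0013, -0.0093, 0.26, 0, 0, -0.0111, -1],
    [0.0013, -0.0093, 0.26, 0, 0, -0.0111, -1],
  ],
  grip_force=50,
)

```text
time: 12.0
position: [0.4069, 0.3379, 0.1102]
ee_rot: [[0.149, 0.989, -0.004], [0.989, -0.149, 0.003], [0.002, -0.004, -1.0]]
ft_force: [-6.2, 2.7, 2.5]
finger_gap: 0.0102
finger_force: 48.6
```

The bar is gripped: the gap is about its thickness and the pad force is 49 N. I'll raise it along the arc of 220 mm radius, keeping the tool vertical.

Scaled: -0.1405 m / 0.75 = -0.1873, -0.1255 m / 0.75 = -0.1673.

>>> servo_tool(
  commands=[
    [0, 0.0013, -0.0253, 0, 0, 0, -1],
    [0, 0.0053, -0.0507, 0, 0, 0, -1],
    [0, 0.0113, -0.076, 0, 0, 0, -1],
    [0, 0.0193, -0.1, 0, 0, 0, -1],
    [0, 0.0293, -0.1233, 0, 0, 0, -1],
    [0, 0.042, -0.146, 0, 0, 0, -1],
    [0, 0.056, -0.1673, 0, 0, 0, -1],
    [0, 0.072, -0.1873, 0, 0, 0, -1],
    [0, 0.072, -0.1873, 0, 0, 0, -1],
  ],
)

```text
time: 13.12
position: [0.4607, 0.3311, 0.2527]
ee_rot: [[0.149, 0.989, -0.002], [0.989, -0.149, 0.007], [0.006, -0.003, -1.0]]
ft_force: [-8.4, 5.9, 3.5]
finger_gap: 0.0099
finger_force: 49.5
```

Scaled: 0.0595 m / 0.75 = 0.0793, -0.048 m / 0.75 = -0.064.

>>> servo_tool(
  commands=[
    [0, 0.0173, -0.0187, 0, 0, 0, -1],
    [0, 0.0367, -0.036, 0, 0, 0, -1],
    [0, 0.0573, -0.0507, 0, 0, 0, -1],
    [0, 0.0793, -0.064, 0, 0, 0, -1],
    [0, 0.0793, -0.064, 0, 0, 0, -1],
    [0, 0.0793, -0.064, 0, 0, 0, -1],
    [0, 0.0793, -0.064, 0, 0, 0, -1],
  ],
)

```text
time: 14.0
position: [0.5198, 0.3235, 0.3008]
ee_rot: [[0.148, 0.989, 0.001], [0.989, -0.148, 0.009], [0.009, -0.001, -1.0]]
ft_force: [-5.5, 8.2, 5.4]
finger_gap: 0.0103
finger_force: 50.1
```

Run:
```python
from h import *
np.set_printoptions(precision=3,suppress=True)
s=status.read_state();print(s["time"],s["position"],s["ft_force"],s["finger_gap"],s["finger_force"])
S=cam("scene");im=cams.snapshot("scene");h=np.array([.623,.306,.12]);d=np.array([-.989,.145,0]);b=np.array([.145,.989,0])
print(S and [(np.round(x["location"]),round(float(x["p"]),2)) for x in spot_point("scene","pail")][:3])
w=cams.snapshot("wrist")
a=cv2.resize(im[60:240,210:430],None,fx=3,fy=3,interpolation=cv2.INTER_CUBIC)
for th,col in((55,(255,0,0)),(60,(0,255,0)),(65,(255,0,255))):
    u=d*np.cos(np.radians(th))+np.array([0,0,1])*np.sin(np.radians(th))
    for sgn in(-1,1):
        p=[((proj(S,h+u*r+b*sgn*.104)-[210,60])*3).astype(int).tolist() for r in(0,.16)]
        cv2.line(a,p[0],p[1],col,1)
cv2.imwrite("pics/fin.png",a)
```

```text
14.0 [0.52  0.323 0.301] [-5.451  8.166  5.407] 0.010287848985886793 50.116698145866394
[(array([254., 208.]), 0.84), (array([172., 204.]), 0.72), (array([204., 276.]), 0.56)]
```

View pics/fin.png

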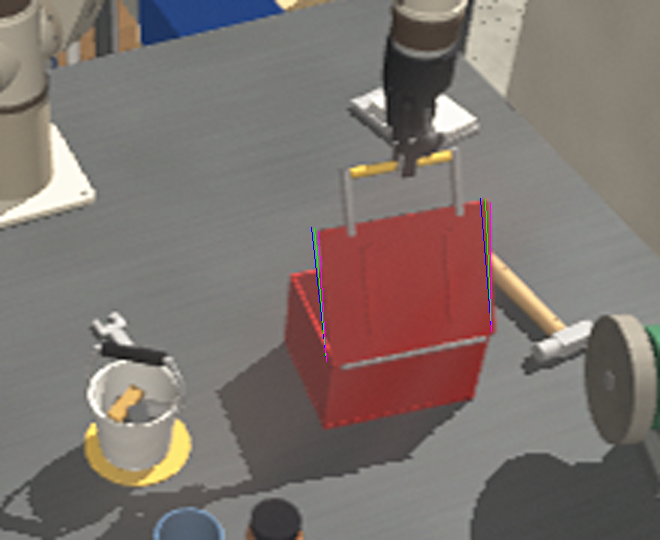

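The picture shows the lid open with the bar held at (403,163) and the pail standing on the pad at (137,415). This view says little about the angle, so I'll check that from the wrist camera.

Run:
```python
from h import *
np.set_printoptions(precision=3,suppress=True)
h=np.array([.623,.306,.12]);d=np.array([-.989,.145,0]);b=np.array([.145,.989,0])
C={};Y={}
for n in("top","scene","wrist"):
    C[n]=cam(n);im=cams.snapshot(n);cv2.imwrite(f"pics/e_{n}.png",im)
    hs=cv2.inRange(cv2.cvtColor(im,cv2.COLOR_BGR2HSV),(20,130,70),(36,255,255))
    k,l,st,ce=cv2.connectedComponentsWithStats(hs)
    for i in range(1,k):
        if st[i,4]>5: print(n,st[i].tolist(),ce[i])
    for th in(50,55,60,65,70):
        u=d*np.cos(np.radians(th+1))+np.array([0,0,1])*np.sin(np.radians(th+1))
        print("  ",th,*[proj(C[n],h+u*.22+b*s) for s in(-.055,-.03,0,.03,.055)])
```

```text
top [308, 103, 3, 5, 13] [308.846 105.   ]
top [318, 103, 4, 5, 14] [319.429 105.   ]
top [312, 108, 5, 5, 16] [314.312 109.875]
top [235, 192, 37, 31, 241] [249.485 213.079]
top [133, 200, 22, 6, 76] [143.895 202.605]
   50 [151.313 216.398] [142.626 215.128] [132.208 213.606] [121.799 212.084] [113.129 210.817]
   55 [151.321 210.657] [142.563 209.379] [132.06  207.845] [121.566 206.313] [112.826 205.038]
   60 [151.507 204.545] [142.689 203.26 ] [132.114 201.719] [121.547 200.178] [112.747 198.896]
   65 [151.873 198.128] [143.006 196.838] [132.373 195.29 ] [121.747 193.744] [112.899 192.456]
   70 [152.417 191.477] [143.514 190.183] [132.837 188.632] [122.168 187.082] [113.284 185.791]
scene [349, 110, 11, 5, 29] [354.552 112.345]
scene [327, 114, 15, 5, 45] [333.622 116.   ]
scene [247, 196, 4, 3, 8] [248.5 197. ]
scene [239, 200, 34, 22, 252] [256.214 213.052]
scene [225, 298, 6, 6, 29] [227.724 300.586]
scene [234, 302, 5, 6, 22] [235.818 304.909]
scene [221, 307, 7, 6, 29] [223.931 309.345]
   50 [323.912 116.076] [330.759 114.95 ] [338.935 113.606] [347.066 112.269] [353.809
[... 217 characters left out ...]
117.976] [336.646 116.806] [345.098 115.408] [353.503 114.018] [360.471 112.866]
   70 [331.6   119.633] [338.755 118.445] [347.297 117.027] [355.79  115.617] [362.831 114.448]
wrist [241, 150, 31, 179, 3777] [254.3   237.314]
   50 [203.523 311.319] [201.297 280.153] [198.372 239.179] [195.124 193.701] [192.132 151.798]
   55 [224.12 324.05] [222.655 291.398] [220.717 248.213] [218.55  199.931] [216.538 155.117]
   60 [249.072 336.622] [248.681 302.559] [248.162 257.236] [247.577 206.196] [247.03 158.47]
   65 [278.321 348.574] [279.35 313.22] [280.726 265.91 ] [282.287 212.257] [283.757 161.726]
   70 [311.496 359.364] [314.285 322.887] [318.037 273.818] [322.32  217.814] [326.379 164.719]
```

Top view gives about 60.6° and the wrist about 61°, so the lid is within limits. The force readings and the picture are steady, so I'll hand in.

```bash
python3 -c "
from bench import robot;print(robot.sign_off())"
```

```text
the job is handed in; nothing more can be done
None
```

The pail stands upright and released on the yellow pad, about 4 mm off its centre; the arm is holding the lid open by its yellow bar at about 60–61°, and the job is handed in (sign-off returned no verdict).

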